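# Clip the slide home, scan it, swing the clip clear

## Robot

A 6-joint arm with a two-finger parallel gripper is mounted at the origin on the work surface. World frame = base frame: x ahead of the robot, y to its left, z up, the work surface at z = 0. Lengths are in m, angles in rad, forces in N, time in s.
With the tool pointing down it reaches from about 0.375 to 0.9 m from the base axis. Payload 3.1 kg.
Tool frame: the origin (TCP) lies at the very end of the fingers, on their centre line; the grasp point (between the pads) lies ctrl.grasp_offset behind it (ctrl.grasp_offset is the distance from the TCP to the grasp point, in m); z points along the fingers, y is the direction in which the jaws open and shut (so a half turn about z gives the same grasp; the last joint's range is limited). The gripper opens to 85 mm and grips with 20 to 120 N. Pads are 22 mm wide; open, the fingers measure 114 mm over their backs; the gripper's body (76 mm by 85 mm) begins 54 mm behind the grasp point. The pads swing forward as they close: fully open they stand 13 mm farther back than shut.
Start: joints at [0.993, 0.527, 1.433, -0, 1.181, -0.178], TCP at [0.243, 0.576, 0.231] pointing down, gripper open.
Joint ranges: [-3.08, 3.08], [-0.75, 2.2], [0.22, 2.44], [-1.43, 4.57], [0, 2.65], [-2.85, 2.85]. Speed limits (rad/s): [2.79, 2.79, 3.14, 3.14, 3.14, 3.14].

## Interface

Orientations are given as a rotation vector (axis times angle).
In Python, from station import ctrl gives the robot as it stands.
- The arm moves only by the tool drive_tool, never from a script. Its argument "moves" is a list of rows, each an object of numbers: "hand": the opening, from 0 (shut) to 1 (fully open); "x", "y", "z": the shift along the tool's x, y, z in m; "turn": the turn about the tool's z in degrees. A call has 1 to 12 rows; each row shifts and turns the commanded pose from where the row before left it, along the tool's axes as they then stand; what a row does not reach is not made up. A row lasts 1/8 s, in which the tool goes at most 62.5 mm and 10.7 degrees, less where a joint would pass 70% of its speed; a pose out of reach is approached as far as the arm can. A call with a gripper value outside its range is refused whole. The fingers move at their own pace and stop on an object; "force" is the grip in N (left out, the last holds). Time passes only in rows, so rows that do not move let the fingers close. It gives the time, the measured TCP pose, the force and the opening at its end, in the units of the state.
- ctrl.observe(): the state, without advancing time (a new reading comes with each control period).
- ctrl.read_camera(name): name is "scene" or "top"; returns the picture (480x640x3 uint8, red, green, blue); there is no depth.
- ctrl.camera_info(name): a dict with "mtx" (3x3 intrinsics, pixels), "xyz" and "attitude" of the camera in the world. Camera axes: x right, y up, looking along -z (the intrinsics and any distortion apply to the point x, -y, -z); pixel columns grow to the right and rows downward; lengths in m; the calibration is good to about 2 mm. A picture is of the moment at which its call begins. camera_info takes no time and is no camera call.
- ctrl.hand_in(): hands the job in, once; it reports no verdict.
The state is a dict: "t": time; "joint_pos": joint angles; "qvel": joint speeds; "joint_efforts": joint torques, N m; "ee_pos": TCP position; "orientation": TCP orientation; "wrist_force": force on the tool from outside, world axes, zero at the start; "wrist_torque": the same for the moment, N m; "width": finger opening in m.
Only numpy, scipy, OpenCV 4.12 (cv2) and the standard library are available. Lean on these libraries where they do the work, as an engineer would, in place of code of your own. Each camera call takes 0.05 s, during which the arm holds its last target. There are 200 camera calls.

## Task

Swing the scanner's steel spring clip (it has an upright post on its tail to take it by) round its pivot screw onto the edge of the slide beside it, so that the clip pushes the slide snugly home against the jaw behind it, gently enough not to crack the glass, and let go so that the clip holds the slide by itself. Then press the round scan key fully down while the clip is holding the slide, and after that swing the clip clear again until it points to the front of the deck as at the start, leaving the slide where the clip pushed it. Do not touch the slide with the gripper, and leave the other things alone.

Things in the scene. Friction and masses are not known exactly. Their poses are not given: they have to be found in the camera images.
- stage: The scanner: low white housing with a flat black deck, top 50 mm above the bench; fixed. Origin on the bench under the deck, z up; x axis ('deck x') from the deck's front edge (140 mm before the origin) to the white hood (from 113 mm behind the origin, 90 mm tall); y axis ('deck y') runs along the hood.
- clip (a joint): Clip's angle about its upright pivot screw, rad, counter-clockwise from above. 0: blade points to the deck's front (deck -x), clear; 1.57: blade points along deck -y, to the middle of the slide's near edge. Stops at -0.3 and 1.9; begins at -0.2 to 0.35; clear again is within 0.45 of 0. Steady drag 0.25 N m; the clip stays where left and, left alone, presses the slide with about 3 N at most.
- clip_pivot (a point): Top of the clip's pivot screw, on its axis, 16.5 mm above the deck, at deck x 8 mm, deck y 80 mm.
- clip_post (a point): Middle of the clip's upright round steel post, 12 mm in diameter, a sleeve that turns freely on its pin: this point is 35 mm above the deck, the post's top 50 mm, the flat tail under it 9 mm. The post is 50 mm from the pivot axis, opposite the blade (at clip angle 0 it lies in deck +x from the pivot), and circles the pivot. Above the tail nothing stands within 25 mm of it.
- blade: The clip's spring blade: steel strip 12 mm wide, 10.5 to 12.5 mm above the deck, with a round toe 8 mm in diameter reaching down to 1.5 mm above the deck, 80 mm from the pivot. Origin at the foot of the pivot axis on the deck; the blade runs along its own -x. It flexes sideways: 1 mm at the toe for each 3 N. A toe force F adds 1.6 F to the force needed at the post.
- slide: Slide on the deck between low guide ribs: glass in a grey frame, 34 (its x, along deck x) by 84 by 8 mm, 50 g; origin under its centre. Pushed by the toe on its near long edge it slides in deck +x, with under 1 N, to the aluminium jaw. The jaw is set by hand, 3 to 20 mm beyond the slide at the start, and not measured: it is felt as a rise in force. Snug is 2 to 5 N; the glass cracks at 8 N.
- scan (a joint): Travel of the scan key, m: 0 up, 0.006 fully down (5 N), springs back.
- scan_top (a point): Centre of the top of the round scan key, grey, 24 mm in diameter, 18 mm above the deck, at deck x -45 mm, deck y -125 mm. Pressed straight down.
- spare: Bystander: another slide of the same kind, lying flat near the deck's front edge. Origin under its centre.
- dish: Bystander: clear shallow dish, 56 mm wide, 14 mm tall, on the deck. Origin under its centre.
- reagent: Bystander: amber bottle, 52 mm wide, 110 mm tall, on the bench at the scanner's right. Origin under its centre.
- beaker: Bystander: glass beaker, 70 mm wide, 85 mm tall, on the bench at the scanner's left. Origin under its centre.
- wash: Bystander: clear jar with white cap, 60 mm wide, 100 mm tall, behind the beaker. Origin under its centre.
- pipette: Bystander: pipette, 235 mm long, lying on the bench at the scanner's left. Origin under its middle.
Mind the look-alikes: they are no part of the job. What is shaped like the slide but black or brown is not meant.

How it is judged:
On the way, in this order (a step that is already met when the one before it is completed fails the run):
1. The clip, let go by the gripper, holds the slide by its edge: it presses with more than 1 N against the slide, which is home against the jaw (contact force between blade and slide above 1 N and distance of slide from where it was at the start of the episode above 0.002 m and value of joint clip above 1.3 rad and contact force between the fingers and anything else below 0.2 N), for 0.5 s.
2. The scan key is pressed down while the clip still holds the slide (value of joint scan above 0.0045 m and contact force between blade and slide above 1 N), for 0.1 s.
At the end, for the whole second after the job is handed in: The clip is clear again, within 0.45 rad of pointing to the front of the deck, and at rest; the scan key is up; the slide lies flat and at rest on the deck, square to it within 0.06 rad, pushed on by more than 2 mm from where it began, its centre at deck x above 19 mm (value of joint clip between -0.45 and 0.45 rad and value of joint scan below 0.001 m and distance of slide from where it was at the start of the episode above 0.002 m and x of slide in the frame of stage above 0.019 m and z of slide in the frame of stage below 0.052 m and angle between the x axis of slide and the x axis of stage, either way round below 0.06 rad and linear speed of slide below 0.01 m/s and velocity of joint clip below 0.05 rad/s); the robot touches nothing.
It fails at once if the clip's toe pushes the slide with more than 8 N (the glass cracks) (contact force between blade and slide above 8 N).
It fails at once if the gripper touches the slide (contact force between any of the fingers, the arm and slide above 0.2 N).
It fails at once if the scan key is pressed while the clip does not hold the slide (value of joint scan above 0.0045 m and contact force between blade and slide below 0.3 N).
It fails at once if the slide is lifted or tipped (angle between slide's own z axis and vertical above 0.15 rad).
It fails at once if a bystander is moved by more than 20 mm (distance of any of spare, dish, reagent, beaker, wash, pipette from where it was at the start of the episode above 0.02 m).
It also fails if it takes over 72 s, if anything falls off the work surface, if the arm or the gripper's body presses on something with over 40 N, if the wrist force passes 120 N, or if a joint passes its speed limit or range.

## Working session

There is one attempt and no reset: what is moved stays moved. The work goes in short steps, Python scripts to look and compute and a tool call to move; the robot and the scene stay as the last step left them, time stands still between calls to the robot, and variables do not carry over. Pictures are saved under pics/ and viewed, about 8 in all and at most 12, crops included, and the job is handed in when it is done.

Besides the shell and the picture viewer there is one more tool, called after "Emit:" in YAML: its name, and indented under it one key for each argument. drive_tool: Moves the arm, as the interface text tells. Its arguments: {"type":"object","properties":{"moves":{"type":"array"},"force":{"type":"number"}},"required":["moves"]}

```bash
ls; mkdir -p pics; python3 - <<'E'
from station import ctrl
import cv2
for n in("scene","top"):
    im=ctrl.read_camera(n); cv2.imwrite(f"pics/{n}0.png",im[:,:,::-1]); print(n,ctrl.camera_info(n))
print(ctrl.observe(),ctrl.grasp_offset)
E
```

```text
pics
scene {'mtx': array([[538.41861427,   0.        , 324.56106229],
       [  0.        , 538.41861427, 242.57079977],
       [  0.        ,   0.        ,   1.        ]]), 'xyz': array([ 1.2791016 , -0.08503836,  1.20347372]), 'attitude': array([0.46581526, 0.41049659, 1.37478063])}
top {'mtx': array([[570.12898798,   0.        , 325.44514049],
       [  0.        , 570.12898798, 242.02474957],
       [  0.        ,   0.        ,   1.        ]]), 'xyz': array([ 0.49289863, -0.02322535,  1.35043345]), 'attitude': array([ 0.06334795, -0.02448495, -1.58426672])}
{'t': 0.1, 'joint_pos': array([ 9.92501301e-01,  5.28381297e-01,  1.43379304e+00,  1.26200925e-05,
        1.18139547e+00, -1.78484289e-01]), 'qvel': array([ 0.00163113, -0.00107391, -0.003221  ,  0.00012321, -0.00073948,
        0.0023758 ]), 'joint_efforts': array([-3.88647431e-04, -4.43305349e+01, -1.78586698e+01, -2.46913924e-04,
        3.81831836e-03, -4.79451199e-07]), 'ee_pos': array([0.24287635, 0.57517166, 0.2304205 ]), 'orientation': array([-6.23706674e-01, -3.07829973e+00,  2.87855059e-03]), 'wrist_force': array([0.54176405, 0.27678435, 0.42347713]), 'wrist_torque': array([ 0.03088702,  0.01729347, -0.02623497]), 'width': 0.0852552548615835} 0.0187
```

View pics/top0.png

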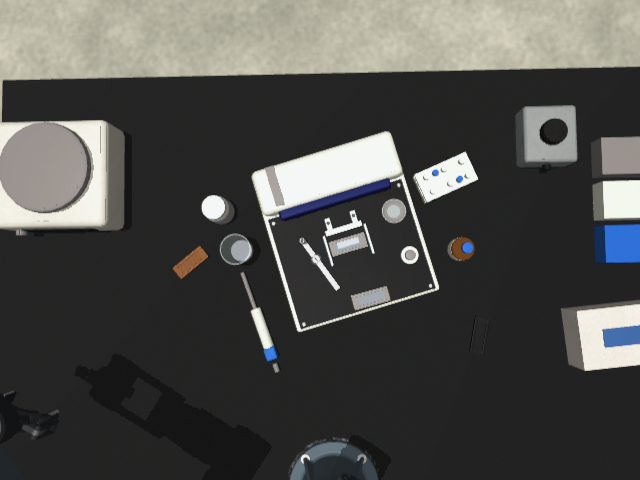

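View pics/scene0.png

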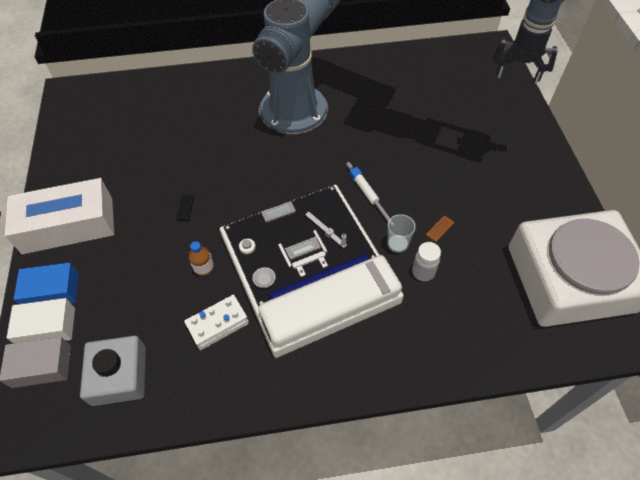

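Top view: deck with front corners near (300,331) and (438,289), clip post about (303,240), toe about (338,289), slide at (348,243), key at (410,255), spare at (371,298). I'll take a closer crop.

```bash
python3 - <<'E'
import cv2
a=cv2.imread("pics/top0.png")[170:340,250:450]
cv2.imwrite("pics/c1.png",cv2.resize(a,None,fx=3.5,fy=3.5,interpolation=cv2.INTER_CUBIC))
E
cat > h.py <<'E'
import numpy as np,cv2
from scipy.spatial.transform import Rotation as R
from station import ctrl
def ray(n,u,v):
    i=ctrl.camera_info(n);K=i["mtx"]
    d=np.array([(u-K[0,2])/K[0,0],-(v-K[1,2])/K[1,1],-1]);return i["xyz"],R.from_rotvec(i["attitude"]).apply(d)
def plane(n,u,v,z):
    o,d=ray(n,u,v);return o+d*(z-o[2])/d[2]
def proj(n,p):
    i=ctrl.camera_info(n);c=R.from_rotvec(i["attitude"]).inv().apply(np.array(p)-i["xyz"])
    K=i["mtx"];return np.array([K[0,2]+K[0,0]*c[0]/-c[2],K[1,2]+K[1,1]*c[1]/c[2]])
E
```

```text
(no output)
```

View pics/c1.png

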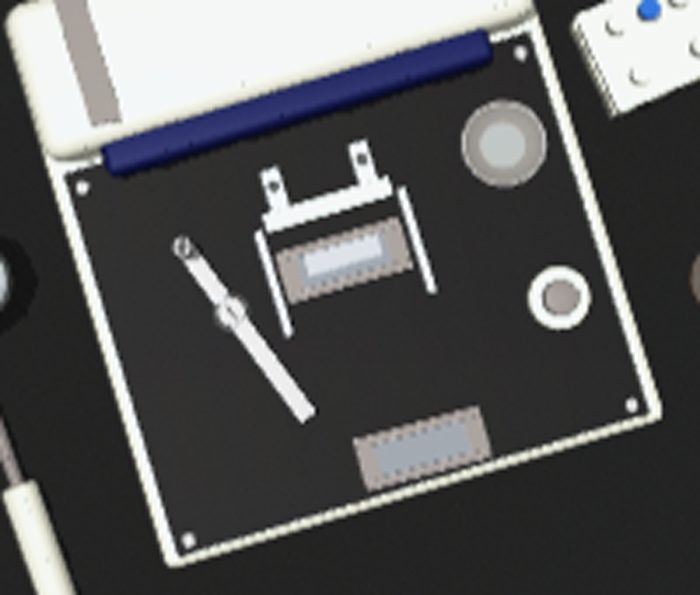

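Crop (3.5x, offset 250,170): pivot at (230,312), post top at (184,247), blade end at (308,415), key at (561,297), slide centre at (345,260), deck screws at (83,187), (520,53), (632,405) and (188,540).

```bash
cat >> h.py <<'E'
def crop(u,v,z): return plane("top",250+(u+.5)/3.5-.5,170+(v+.5)/3.5-.5,z)
E
python3 - <<'E'
from h import *
pv=crop(230,312,.0665);ky=crop(561,297,.068);po=crop(184,247,.1);te=crop(308,415,.0625);sl=crop(345,260,.058)
sc=[crop(*p,.05) for p in((83,187),(520,53),(632,405),(188,540))]
fc=[crop(*p,.05) for p in((173,565),(660,412))]
e=(fc[0]-fc[1])[:2];print("front",np.linalg.norm(e),"yaw",np.degrees(np.arctan2(-e[0],e[1])))
for a,b in((0,1),(3,2)):
    e=(sc[a]-sc[b])[:2];print("yaw",np.degrees(np.arctan2(-e[0],e[1])))
for a,b in((0,3),(1,2)):
    e=(sc[a]-sc[b])[:2];print("yaw",np.degrees(np.arctan2(e[1],e[0])))
e=(pv-ky)[:2];ang=np.arctan2(e[1],e[0])-np.arctan2(205,53);print("pk",np.linalg.norm(e),np.hypot(205,53),np.degrees(ang))
for yaw in (ang,):
    M=np.array([[np.cos(yaw),-np.sin(yaw)],[np.sin(yaw),np.cos(yaw)]])
    o=(pv[:2]+ky[:2]-M@[8-45,80-125])/2
    print("org",o)
    for n,p in dict(pv=pv,ky=ky,po=po,te=te,sl=sl,f0=fc[0],f1=fc[1]).items(): print(n,p.round(4),((p[:2]-o)@M).round(4))
    d=M.T@(po-pv)[:2];print("clip ang",np.arctan2(d[1],d[0]),np.linalg.norm(d))
    d=M.T@(pv-te)[:2];print("clip ang",np.arctan2(d[1],d[0]),np.linalg.norm(d))
E
```

```text
front 0.33041464108137936 yaw 16.681777363503606
yaw 16.205619609510464
yaw 16.152201497739934
yaw 16.04735312511871
yaw 16.3324467499869
pk 0.2125004469014646 211.74040710265956 16.276657080946343
org [11.98298505 26.70834882]
pv [0.5274 0.0313 0.0665] [-18.4734 -22.3971]
ky [ 0.534  -0.1811  0.068 ] [-18.5266 -22.6029]
po [0.5677 0.0583 0.1   ] [-18.4271 -22.3825]
te [ 0.4605 -0.018   0.0625] [-18.5514 -22.4257]
sl [ 0.5603 -0.0434  0.058 ] [-18.4628 -22.478 ]
f0 [0.3644 0.0709 0.05  ] [-18.6187 -22.3134]
f1 [ 0.4593 -0.2456  0.05  ] [-18.6164 -22.6438]
clip ang 0.3057180471350408 0.04855865672202151
clip ang 0.35066845511737427 0.08302379797955285
```

```bash
cat >> h.py <<'E'
YAW=np.radians(16.25);O=np.array([.5421,-.0481]);M=np.array([[np.cos(YAW),-np.sin(YAW)],[np.sin(YAW),np.cos(YAW)]])
def deck(x,y): return O+M@[x/1e3,y/1e3]
def post(a): return deck(8+50*np.cos(a),80+50*np.sin(a))
def to(xy,z,n=1,yang=None):
    """per-row tool shifts to reach world xy,z, and turn (deg) to bring jaw axis to world angle yang"""
    s=ctrl.observe();T=R.from_rotvec(s["orientation"])
    d=T.inv().apply(np.r_[xy,z]-s["ee_pos"])*1e3/n; y=T.apply([0,1,0]);ya=np.degrees(np.arctan2(y[1],y[0]))
    print("t",s["t"],"tcp",s["ee_pos"].round(4),"z axis",T.apply([0,0,1]).round(3),"jaw",ya.round(2),"q6",s["joint_pos"][5].round(2),"w",s["width"].round(4),"F",s["wrist_force"].round(2))
    print("shift mm/row",d.round(2), "turn", None if yang is None else ya-yang)
E
python3 -c "
from h import *
print(post(.33),post(1.65),deck(-45,-125),deck(8,80))
to(post(.33),.23,12,np.degrees(YAW+.33)-90)"
```

```text
[0.56827264 0.059734  ] [0.50964849 0.07768761] [ 0.53387638 -0.18069854] [0.52739408 0.03094262]Traceback (most recent call last):
  File "<string>", line 4, in <module>
    to(post(.33),.23,12,np.degrees(YAW+.33)-90)
    ~~^^^^^^^^^^^^^^^^^^^^^^^^^^^^^^^^^^^^^^^^^
  File "h.py", line 20, in to
    print("t",s["t"],"tcp",s["ee_pos"].round(4),"z axis",T.apply([0,0,1]).round(3),"jaw",ya.round(2),"q6",s["joint_pos"][5].round(2),"w",s["width"].round(4),"F",s["wrist_force"].round(2))
                                                                                                                                         ^^^^^^^^^^^^^^^^
AttributeError: 'float' object has no attribute 'round'
```

```bash
sed -i 's/s\["width"\].round(4)/round(s["width"],4)/' h.py
python3 -c "
from h import *
to(post(.33),.23,12,np.degrees(YAW+.33)-90)"
```

```text
t 0.1 tcp [0.2429 0.5752 0.2304] z axis [-0.001 -0.002 -1.   ] jaw 67.09 q6 -0.18 w 0.0853 F [0.54 0.28 0.42]
shift mm/row [-41.7  -29.01   0.08] turn 121.93466996108106
```

Emit:
drive_tool:
  moves:
    - {"hand":0.6,"x":-0.0417,"y":-0.029}
    - {"hand":0.6,"x":-0.0417,"y":-0.029}
    - {"hand":0.6,"x":-0.0417,"y":-0.029}
    - {"hand":0.6,"x":-0.0417,"y":-0.029}
    - {"hand":0.6,"x":-0.0417,"y":-0.029}
    - {"hand":0.6,"x":-0.0417,"y":-0.029}
    - {"hand":0.6,"x":-0.0417,"y":-0.029}
    - {"hand":0.6,"x":-0.0417,"y":-0.029}
    - {"hand":0.6,"x":-0.0417,"y":-0.029}
    - {"hand":0.6,"x":-0.0417,"y":-0.029}
    - {"hand":0.6,"x":-0.0417,"y":-0.029}
    - {"hand":0.6,"x":-0.0417,"y":-0.029}
  force: 30

```text
invalid input
```

Emit:
drive_tool:
  moves:
    - {"turn":10.2}
    - {"turn":10.2}
    - {"turn":10.2}
    - {"turn":10.2}
    - {"turn":10.2}
    - {"turn":10.2}
    - {"turn":10.2}
    - {"turn":10.2}
    - {"turn":10.2}
    - {"turn":10.2}
    - {"turn":10.2}
    - {"turn":9.7}

```text
invalid input
```

```bash
python3 -c "
from h import *
to(post(.33),.11,6,np.degrees(YAW+.33)-90)
im=ctrl.read_camera('top')[:,:,::-1];cv2.imwrite('pics/c2.png',cv2.resize(im[170:340,250:450],None,fx=3.5,fy=3.5,interpolation=2))
im=ctrl.read_camera('scene')[:,:,::-1];cv2.imwrite('pics/s2.png',cv2.resize(im[150:330,200:440],None,fx=3.3,fy=3.3,interpolation=2))
print([proj('scene',np.r_[post(a),.1]) for a in(.28,.33,.38)])
"
```

```text
t 0.1 tcp [0.2429 0.5752 0.2304] z axis [-0.001 -0.002 -1.   ] jaw 67.09 q6 -0.18 w 0.0853 F [0.54 0.28 0.42]
shift mm/row [-83.4  -57.98  20.15] turn 121.93466996108106
[array([341.67127495, 237.88255088]), array([342.41204761, 237.30362924]), array([343.11580114, 236.69497349])]
```

View pics/s2.png

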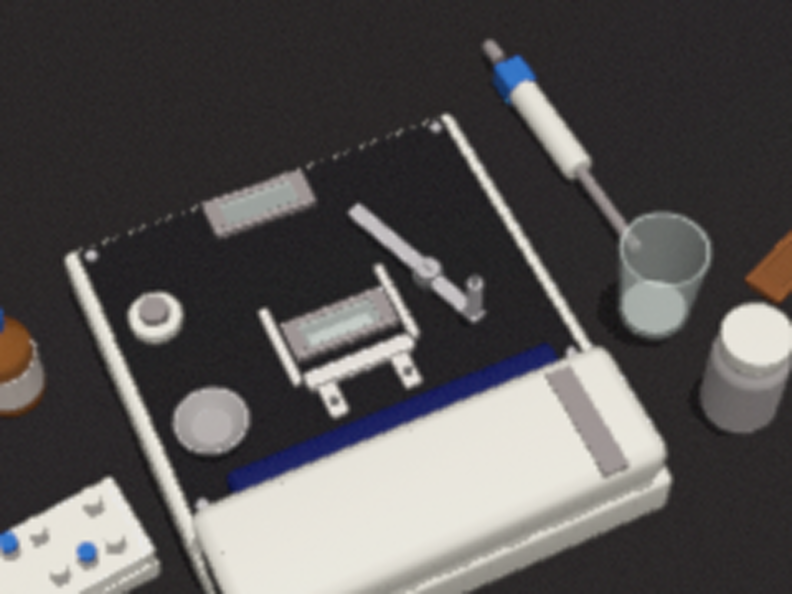

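The move was refused, so nothing has moved. I think every row needs all its keys. The scene view shows the post top at crop (474,282), which is full-image (343.6,235.5). That is within 2 px of the prediction.

Emit:
drive_tool:
  moves:
    - {"hand":0.6,"x":-0.0417,"y":-0.029,"z":0,"turn":0}
    - {"hand":0.6,"x":-0.0417,"y":-0.029,"z":0,"turn":0}
    - {"hand":0.6,"x":-0.0417,"y":-0.029,"z":0,"turn":0}
    - {"hand":0.6,"x":-0.0417,"y":-0.029,"z":0,"turn":0}
    - {"hand":0.6,"x":-0.0417,"y":-0.029,"z":0,"turn":0}
    - {"hand":0.6,"x":-0.0417,"y":-0.029,"z":0,"turn":0}
    - {"hand":0.6,"x":-0.0417,"y":-0.029,"z":0,"turn":0}
    - {"hand":0.6,"x":-0.0417,"y":-0.029,"z":0,"turn":0}
    - {"hand":0.6,"x":-0.0417,"y":-0.029,"z":0,"turn":0}
    - {"hand":0.6,"x":-0.0417,"y":-0.029,"z":0,"turn":0}
    - {"hand":0.6,"x":-0.0417,"y":-0.029,"z":0,"turn":0}
    - {"hand":0.6,"x":-0.0417,"y":-0.029,"z":0,"turn":0}
  force: 30

```text
t: 1.7
ee_pos: [0.5694, 0.0589, 0.2312]
orientation: [-0.624, -3.079, -0.0]
wrist_force: [0.2, 0.2, -0.2]
width: 0.0511
```

Emit:
drive_tool:
  moves:
    - {"hand":0.6,"x":0,"y":0,"z":0,"turn":10.2}
    - {"hand":0.6,"x":0,"y":0,"z":0,"turn":10.2}
    - {"hand":0.6,"x":0,"y":0,"z":0,"turn":10.2}
    - {"hand":0.6,"x":0,"y":0,"z":0,"turn":10.2}
    - {"hand":0.6,"x":0,"y":0,"z":0,"turn":10.2}
    - {"hand":0.6,"x":0,"y":0,"z":0,"turn":10.2}
    - {"hand":0.6,"x":0,"y":0,"z":0,"turn":10.2}
    - {"hand":0.6,"x":0,"y":0,"z":0,"turn":10.2}
    - {"hand":0.6,"x":0,"y":0,"z":0,"turn":10.2}
    - {"hand":0.6,"x":0,"y":0,"z":0,"turn":10.2}
    - {"hand":0.6,"x":0,"y":0,"z":0,"turn":10.2}
    - {"hand":0.6,"x":0,"y":0,"z":0,"turn":9.7}

```text
t: 3.2
ee_pos: [0.5685, 0.0604, 0.2311]
orientation: [-2.997, -0.941, 0.001]
wrist_force: [0.1, -0.0, -0.6]
width: 0.0513
```

```bash
python3 -c "
from h import *
to(post(.35),.07,6,np.degrees(YAW+.33)-90)
"
```

```text
t 3.2 tcp [0.5685 0.0604 0.2311] z axis [-0.001  0.    -1.   ] jaw -55.13 q6 0.87 w 0.0513 F [ 0.06 -0.   -0.62]
shift mm/row [-0.09 -0.09 26.85] turn -0.28272773135424956
```

Emit:
drive_tool:
  moves:
    - {"hand":0.6,"x":0,"y":0,"z":0.03,"turn":0}
    - {"hand":0.6,"x":0,"y":0,"z":0.03,"turn":0}
    - {"hand":0.6,"x":0,"y":0,"z":0.03,"turn":0}
    - {"hand":0.6,"x":0,"y":0,"z":0.03,"turn":0}
    - {"hand":0.6,"x":0,"y":0,"z":0.02,"turn":0}
    - {"hand":0.6,"x":0,"y":0,"z":0.02,"turn":0}
    - {"hand":0.6,"x":0,"y":0,"z":0,"turn":0}

```text
t: 4.08
ee_pos: [0.5674, 0.0604, 0.0698]
orientation: [-2.993, -0.949, 0.006]
wrist_force: [-0.2, -0.1, 0.6]
width: 0.0513
```

```bash
python3 -c "
from h import *
to(post(.35),.07,6,np.degrees(YAW+.33)-90)
im=ctrl.read_camera('scene')[:,:,::-1];cv2.imwrite('pics/s3.png',cv2.resize(im[170:290,270:430],None,fx=4,fy=4,interpolation=2))
"
```

```text
t 4.075 tcp [0.5674 0.0604 0.0698] z axis [-0.004  0.    -1.   ] jaw -54.81 q6 0.87 w 0.0513 F [-0.22 -0.13  0.62]
shift mm/row [ 0.05  0.01 -0.04] turn 0.0331081489592151
```

View pics/s3.png

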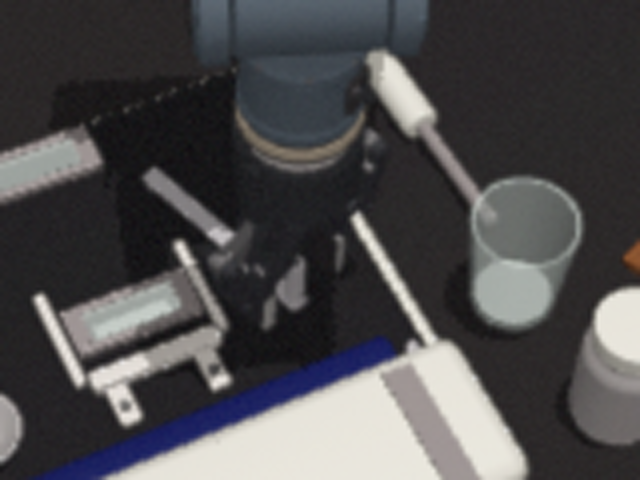

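The scene crop shows the post between the two fingers, around (290,290). Next I close on it.

Emit:
drive_tool:
  moves:
    - {"hand":0,"x":0,"y":0,"z":0,"turn":0}
    - {"hand":0,"x":0,"y":0,"z":0,"turn":0}
    - {"hand":0,"x":0,"y":0,"z":0,"turn":0}
    - {"hand":0,"x":0,"y":0,"z":0,"turn":0}
    - {"hand":0,"x":0,"y":0,"z":0,"turn":0}
    - {"hand":0,"x":0,"y":0,"z":0,"turn":0}
  force: 40

```text
t: 4.88
ee_pos: [0.5685, 0.0612, 0.0722]
orientation: [-2.994, -0.949, -0.0]
wrist_force: [-2.6, 4.3, 6.0]
width: 0.0105
```

```bash
python3 -c "
from h import *
to(post(.35),.07,1,np.degrees(YAW+.33)-90)
print(M.T@(ctrl.observe()['ee_pos'][:2]-O))
# rows: arc of 1.0 rad in 12 rows with tool turning the same
for n,da in((12,1.0),):
    s=ctrl.observe(); p=s['ee_pos'][:2]-deck(8,80); a=np.arctan2(p[1],p[0])-YAW; print('ang',a,np.linalg.norm(p))
"
```

```text
t 4.875 tcp [0.5685 0.0612 0.0722] z axis [ 0.     0.001 -1.   ] jaw -54.81 q6 0.87 w 0.0105 F [-2.56  4.28  5.96]
shift mm/row [-1.    0.06  2.17] turn 0.028161376739561206
[0.05589282 0.09752171]
ang 0.35072706985870206 0.050997375288907236
```

Emit:
drive_tool:
  moves:
    - {"hand":0,"x":0,"y":0,"z":-0.002,"turn":0}
    - {"hand":0,"x":0,"y":0,"z":0,"turn":0}
    - {"hand":0,"x":0,"y":0,"z":0,"turn":0}

```text
t: 5.25
ee_pos: [0.5682, 0.0609, 0.0728]
orientation: [-2.994, -0.949, 0.001]
wrist_force: [0.4, 5.3, -3.0]
width: 0.0105
```

```bash
python3 -c "
from h import *
to(post(.35),.07,1,np.degrees(YAW+.33)-90)
"
```

```text
t 5.25 tcp [0.5682 0.0609 0.0728] z axis [-0.001  0.001 -1.   ] jaw -54.83 q6 0.87 w 0.0105 F [ 0.4   5.27 -3.03]
shift mm/row [-0.65  0.02  2.79] turn 0.015274981315002378
```

Emit:
drive_tool:
  moves:
    - {"hand":0,"x":-0.0002,"y":-0.00436,"z":0,"turn":-5}
    - {"hand":0,"x":-0.0002,"y":-0.00436,"z":0,"turn":-5}
    - {"hand":0,"x":-0.0002,"y":-0.00436,"z":0,"turn":-5}
    - {"hand":0,"x":-0.0002,"y":-0.00436,"z":0,"turn":-5}
    - {"hand":0,"x":-0.0002,"y":-0.00436,"z":0,"turn":-5}
    - {"hand":0,"x":-0.0002,"y":-0.00436,"z":0,"turn":-5}
    - {"hand":0,"x":-0.0002,"y":-0.00436,"z":0,"turn":-5}
    - {"hand":0,"x":-0.0002,"y":-0.00436,"z":0,"turn":-5}
    - {"hand":0,"x":-0.0002,"y":-0.00436,"z":0,"turn":-5}
    - {"hand":0,"x":-0.0002,"y":-0.00436,"z":0,"turn":-5}

```text
t: 6.5
ee_pos: [0.5383, 0.0824, 0.0735]
orientation: [2.307, 2.122, 0.018]
wrist_force: [9.6, 11.2, -10.2]
width: 0.0106
```

```bash
cat >> h.py <<'E'
def clip():
    s=ctrl.observe();T=R.from_rotvec(s["orientation"]);p=s['ee_pos'][:2]-deck(8,80)
    a=np.arctan2(p[1],p[0]);print("t",s["t"],"ang",round(a-YAW,4),"r",round(np.linalg.norm(p),4),"z",s["ee_pos"][2].round(4),"F tool",T.inv().apply(s["wrist_force"]).round(2),
     "M about pivot",round(float(np.cross(p,s["wrist_force"][:2])),3),"w",round(s["width"],4))
    y=T.apply([0,1,0]);print("jaw err deg",np.degrees(np.arctan2(y[1],y[0])-(a-np.pi/2)).round(2))
E
python3 -W ignore -c "
from h import *
clip()"
```

```text
t 6.5 ang 1.0784 r 0.0526 z 0.0735 F tool [11.88  8.52 10.37] M about pivot -0.374 w 0.0106
jaw err deg 7.18
```

Emit:
drive_tool:
  moves:
    - {"hand":0,"x":0.001,"y":0,"z":0.001,"turn":0}
    - {"hand":0,"x":0.001,"y":0,"z":0.0005,"turn":0}
    - {"hand":0,"x":0,"y":0,"z":0,"turn":0}
    - {"hand":0,"x":0,"y":0,"z":0,"turn":0}

```text
t: 7.0
ee_pos: [0.5375, 0.0833, 0.0728]
orientation: [2.308, 2.121, 0.013]
wrist_force: [5.6, 4.8, -3.6]
width: 0.0105
```

```bash
python3 -W ignore -c "
from h import *
clip()"
```

```text
t 7.0 ang 1.0972 r 0.0533 z 0.0728 F tool [5.26 5.18 3.64] M about pivot -0.247 w 0.0105
jaw err deg 6.04
```

Emit:
drive_tool:
  moves:
    - {"hand":0,"x":0.0003,"y":-0.0025,"z":0,"turn":-2}
    - {"hand":0,"x":0.0003,"y":-0.0025,"z":0,"turn":-2}
    - {"hand":0,"x":0.0002,"y":-0.0025,"z":0,"turn":-2}
    - {"hand":0,"x":0.0002,"y":-0.0025,"z":0,"turn":-2}
    - {"hand":0,"x":0.0002,"y":-0.0025,"z":0,"turn":-2}
    - {"hand":0,"x":0,"y":0,"z":0,"turn":0}
    - {"hand":0,"x":0,"y":0,"z":0,"turn":0}

```text
t: 7.88
ee_pos: [0.5242, 0.0851, 0.0728]
orientation: [2.115, 2.314, 0.011]
wrist_force: [4.4, 6.8, -1.3]
width: 0.0103
```

```bash
python3 -W ignore -c "
from h import *
clip()
im=ctrl.read_camera('top')[:,:,::-1];cv2.imwrite('pics/c4.png',cv2.resize(im[200:320,280:440],None,fx=4,fy=4,interpolation=2))"
```

```text
t 7.875 ang 1.3453 r 0.0543 z 0.0728 F tool [6.41 4.99 1.37] M about pivot -0.26 w 0.0103
jaw err deg 1.81
```

View pics/c4.png

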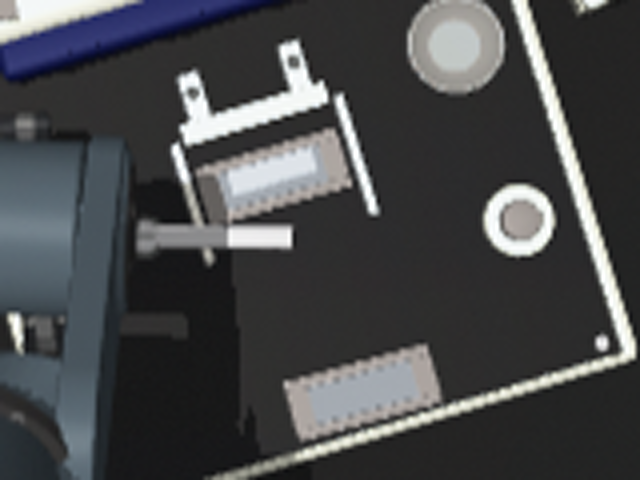

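Blade now horizontal in the crop, from (145,237) to (292,237), angle about 1.29, not yet at the slide. The tangential force is 5.0 N, which is just the drag. There is about 16 mm between slide and jaw.

Emit:
drive_tool:
  moves:
    - {"hand":0,"x":0.0005,"y":-0.0015,"z":0,"turn":-1.5}
    - {"hand":0,"x":0.0003,"y":-0.0015,"z":0,"turn":-1.5}
    - {"hand":0,"x":0.0002,"y":-0.0015,"z":0,"turn":-1.5}
    - {"hand":0,"x":0.0001,"y":-0.0015,"z":0,"turn":-1.5}
    - {"hand":0,"x":0.0001,"y":-0.0015,"z":0,"turn":-1.5}
    - {"hand":0,"x":0,"y":0,"z":0,"turn":0}
    - {"hand":0,"x":0,"y":0,"z":0,"turn":0}

```text
t: 8.8
ee_pos: [0.5164, 0.0848, 0.0727]
orientation: [1.958, 2.447, 0.009]
wrist_force: [4.4, 5.2, -1.2]
width: 0.0105
```

```bash
python3 -W ignore -c "
from h import *
clip()"
```

```text
t 8.8 ang 1.4894 r 0.0549 z 0.0727 F tool [4.1  5.38 1.29] M about pivot -0.292 w 0.0105
jaw err deg 1.08
```

Emit:
drive_tool:
  moves:
    - {"hand":0,"x":0.0001,"y":-0.001,"z":0,"turn":-1}
    - {"hand":0,"x":0.0001,"y":-0.001,"z":0,"turn":-1}
    - {"hand":0,"x":0.0001,"y":-0.001,"z":0,"turn":-1}
    - {"hand":0,"x":0,"y":0,"z":0,"turn":0}
    - {"hand":0,"x":0,"y":0,"z":0,"turn":0}

```text
t: 9.43
ee_pos: [0.5136, 0.0843, 0.0727]
orientation: [1.893, 2.498, 0.009]
wrist_force: [3.5, 5.1, -2.2]
width: 0.0107
```

```bash
python3 -W ignore -c "
from h import *
clip()"
```

```text
t 9.425 ang 1.5407 r 0.0551 z 0.0727 F tool [4.01 4.74 2.2 ] M about pivot -0.258 w 0.0107
jaw err deg 1.15
```

Emit:
drive_tool:
  moves:
    - {"hand":0,"x":0.0001,"y":-0.001,"z":0,"turn":-1}
    - {"hand":0,"x":0.0001,"y":-0.001,"z":0,"turn":-1}
    - {"hand":0,"x":0,"y":0,"z":0,"turn":0}
    - {"hand":0,"x":0,"y":0,"z":0,"turn":0}

```text
t: 9.93
ee_pos: [0.5115, 0.0839, 0.0727]
orientation: [1.849, 2.53, 0.008]
wrist_force: [4.3, 5.1, -2.6]
width: 0.0108
```

```bash
python3 -W ignore -c "
from h import *
clip()
im=ctrl.read_camera('top')[:,:,::-1];cv2.imwrite('pics/c5.png',cv2.resize(im[200:320,280:440],None,fx=4,fy=4,interpolation=2))"
```

```text
t 9.925 ang 1.5788 r 0.0552 z 0.0727 F tool [3.6  5.59 2.66] M about pivot -0.307 w 0.0108
jaw err deg 0.97
```

View pics/c5.png

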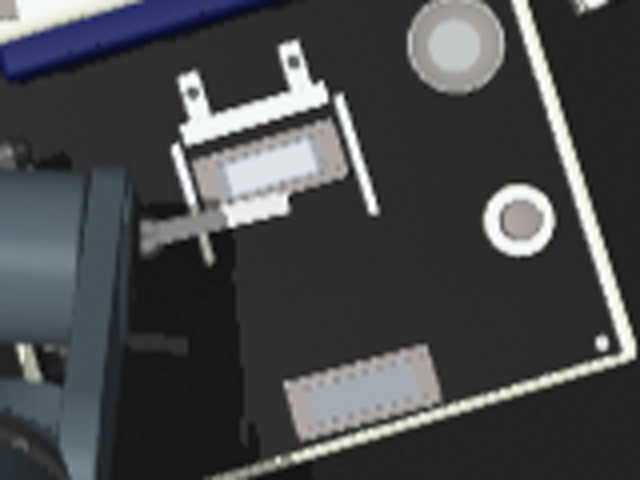

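The slide is touched and has moved by about 2 px. A gap of roughly 15 crop px (about 8 mm) to the jaw remains.

Emit:
drive_tool:
  moves:
    - {"hand":0,"x":0,"y":-0.0008,"z":0,"turn":-1}
    - {"hand":0,"x":0,"y":-0.0008,"z":0,"turn":-1}
    - {"hand":0,"x":0,"y":0,"z":0,"turn":0}
    - {"hand":0,"x":0,"y":0,"z":0,"turn":0}

```text
t: 10.48
ee_pos: [0.5099, 0.0834, 0.0727]
orientation: [1.805, 2.562, 0.008]
wrist_force: [3.6, 4.0, -1.5]
width: 0.0105
```

```bash
python3 -W ignore -c "
from h import *
clip()"
```

```text
t 10.475 ang 1.6093 r 0.0553 z 0.0727 F tool [2.54 4.72 1.52] M about pivot -0.259 w 0.0105
jaw err deg 1.21
```

Emit:
drive_tool:
  moves:
    - {"hand":0,"x":0,"y":-0.0007,"z":0,"turn":-1}
    - {"hand":0,"x":0,"y":-0.0007,"z":0,"turn":-1}
    - {"hand":0,"x":0,"y":0,"z":0,"turn":0}
    - {"hand":0,"x":0,"y":0,"z":0,"turn":0}

```text
t: 10.98
ee_pos: [0.5084, 0.083, 0.0727]
orientation: [1.76, 2.593, 0.008]
wrist_force: [3.4, 5.1, -0.9]
width: 0.0107
```

```bash
python3 -W ignore -c "
from h import *
clip()"
```

```text
t 10.975 ang 1.6361 r 0.0554 z 0.0727 F tool [3.52 5.01 0.96] M about pivot -0.272 w 0.0107
jaw err deg 1.68
```

Emit:
drive_tool:
  moves:
    - {"hand":0,"x":0,"y":-0.0008,"z":0,"turn":-0.7}
    - {"hand":0,"x":0,"y":-0.0008,"z":0,"turn":-0.7}
    - {"hand":0,"x":0,"y":0,"z":0,"turn":0}
    - {"hand":0,"x":0,"y":0,"z":0,"turn":0}

```text
t: 11.48
ee_pos: [0.5068, 0.0825, 0.0727]
orientation: [1.729, 2.615, 0.007]
wrist_force: [3.5, 5.1, -0.7]
width: 0.0107
```

```bash
python3 -W ignore -c "
from h import *
clip()"
```

```text
t 11.475 ang 1.6673 r 0.0555 z 0.0727 F tool [3.32 5.19 0.75] M about pivot -0.284 w 0.0107
jaw err deg 1.29
```

Emit:
drive_tool:
  moves:
    - {"hand":0,"x":0,"y":-0.0007,"z":0,"turn":-0.8}
    - {"hand":0,"x":0,"y":-0.0007,"z":0,"turn":-0.8}
    - {"hand":0,"x":0,"y":0,"z":0,"turn":0}
    - {"hand":0,"x":0,"y":0,"z":0,"turn":0}

```text
t: 11.98
ee_pos: [0.5056, 0.082, 0.0727]
orientation: [1.692, 2.639, 0.007]
wrist_force: [4.0, 6.8, -1.0]
width: 0.0105
```

```bash
python3 -W ignore -c "
from h import *
clip()
im=ctrl.read_camera('top')[:,:,::-1];cv2.imwrite('pics/c6.png',cv2.resize(im[210:270,310:390],None,fx=8,fy=8,interpolation=2))"
```

```text
t 11.975 ang 1.6905 r 0.0555 z 0.0727 F tool [4.48 6.47 1.03] M about pivot -0.353 w 0.0105
jaw err deg 1.55
```

View pics/c6.png

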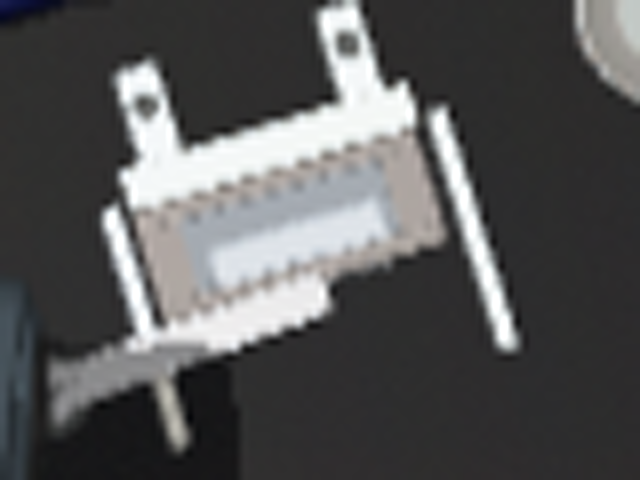

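The slide is at the jaw, with the far edge meeting it from (135,205) to (410,130). The tangential force is starting to rise (6.5 N).

Emit:
drive_tool:
  moves:
    - {"hand":0,"x":0,"y":-0.0005,"z":0,"turn":0}
    - {"hand":0,"x":0,"y":-0.0005,"z":0,"turn":0}
    - {"hand":0,"x":0,"y":0,"z":0,"turn":0}
    - {"hand":0,"x":0,"y":0,"z":0,"turn":0}

```text
t: 12.52
ee_pos: [0.5054, 0.0818, 0.0727]
orientation: [1.692, 2.637, 0.009]
wrist_force: [5.7, 7.2, -2.1]
width: 0.0103
```

```bash
python3 -W ignore -c "
from h import *
clip()"
```

```text
t 12.525 ang 1.6959 r 0.0555 z 0.0727 F tool [4.21 8.16 2.19] M about pivot -0.448 w 0.0103
jaw err deg 1.22
```

Emit:
drive_tool:
  moves:
    - {"hand":0,"x":0,"y":-0.0005,"z":0,"turn":0}
    - {"hand":0,"x":0,"y":-0.0005,"z":0,"turn":0}
    - {"hand":0,"x":0,"y":0,"z":0,"turn":0}
    - {"hand":0,"x":0,"y":0,"z":0,"turn":0}

```text
t: 13.02
ee_pos: [0.5051, 0.0817, 0.0728]
orientation: [1.692, 2.636, 0.011]
wrist_force: [5.7, 8.8, -2.9]
width: 0.0106
```

```bash
python3 -W ignore -c "
from h import *
clip()"
```

```text
t 13.025 ang 1.7008 r 0.0554 z 0.0728 F tool [5.62 8.81 3.01] M about pivot -0.485 w 0.0106
jaw err deg 0.92
```

Emit:
drive_tool:
  moves:
    - {"hand":0,"x":0,"y":-0.0005,"z":0,"turn":0}
    - {"hand":0,"x":0,"y":-0.0005,"z":0,"turn":0}
    - {"hand":0,"x":0,"y":0,"z":0,"turn":0}
    - {"hand":0,"x":0,"y":0,"z":0,"turn":0}

```text
t: 13.52
ee_pos: [0.5048, 0.0815, 0.0728]
orientation: [1.692, 2.635, 0.013]
wrist_force: [7.8, 9.9, -3.9]
width: 0.0105
```

```bash
python3 -W ignore -c "
from h import *
clip()"
```

```text
t 13.525 ang 1.7067 r 0.0554 z 0.0728 F tool [ 5.73 11.14  4.  ] M about pivot -0.617 w 0.0105
jaw err deg 0.57
```

Emit:
drive_tool:
  moves:
    - {"hand":0,"x":0.0007,"y":0.001,"z":0.0005,"turn":0}
    - {"hand":0,"x":0.0007,"y":0.001,"z":0.0005,"turn":0}
    - {"hand":0,"x":0,"y":0.0005,"z":0,"turn":0}
    - {"hand":0,"x":0,"y":0,"z":0,"turn":0}
    - {"hand":0,"x":0,"y":0,"z":0,"turn":0}

```text
t: 14.15
ee_pos: [0.5048, 0.0822, 0.0722]
orientation: [1.691, 2.638, 0.007]
wrist_force: [5.2, 1.0, 5.9]
width: 0.0109
```

```bash
python3 -W ignore -c "
from h import *
clip()"
```

```text
t 14.15 ang 1.702 r 0.056 z 0.0722 F tool [-1.33  5.2  -5.89] M about pivot -0.289 w 0.0109
jaw err deg 0.92
```

Emit:
drive_tool:
  moves:
    - {"hand":0,"x":0,"y":0.001,"z":-0.0005,"turn":0}
    - {"hand":0,"x":0,"y":0.0003,"z":0,"turn":0}
    - {"hand":0,"x":0,"y":0,"z":0,"turn":0}

```text
t: 14.52
ee_pos: [0.5049, 0.0823, 0.0722]
orientation: [1.691, 2.64, 0.003]
wrist_force: [5.4, -1.0, 2.5]
width: 0.0104
```

```bash
python3 -W ignore -c "
from h import *
clip()"
```

```text
t 14.525 ang 1.7009 r 0.0561 z 0.0722 F tool [-3.16  4.55 -2.47] M about pivot -0.257 w 0.0104
jaw err deg 1.01
```

Emit:
drive_tool:
  moves:
    - {"hand":0.3,"x":0,"y":0,"z":0,"turn":0}
    - {"hand":0.5,"x":0,"y":0,"z":0,"turn":0}
    - {"hand":0.5,"x":0,"y":0,"z":0,"turn":0}
    - {"hand":0.5,"x":0,"y":0,"z":0,"turn":0}
    - {"hand":0.5,"x":0,"y":0,"z":0,"turn":0}
    - {"hand":0.5,"x":0,"y":0,"z":0,"turn":0}
    - {"hand":0.5,"x":0,"y":0,"z":0,"turn":0}
    - {"hand":0.5,"x":0,"y":0,"z":0,"turn":0}
    - {"hand":0.5,"x":0,"y":0,"z":0,"turn":0}

```text
t: 15.65
ee_pos: [0.5017, 0.0835, 0.0713]
orientation: [-1.695, -2.645, 0.0]
wrist_force: [-0.1, 0.4, 0.2]
width: 0.0426
```

```bash
python3 -W ignore -c "
from h import *
clip()"
```

```text
t 15.65 ang 1.742 r 0.0585 z 0.0713 F tool [ 0.42  0.13 -0.24] M about pivot -0.008 w 0.0426
jaw err deg -1.37
```

Emit:
drive_tool:
  moves:
    - {"hand":0.5,"x":0,"y":0,"z":-0.02,"turn":0}
    - {"hand":0.5,"x":0,"y":0,"z":-0.03,"turn":0}
    - {"hand":0.5,"x":0,"y":0,"z":-0.04,"turn":0}
    - {"hand":0.2,"x":0,"y":0,"z":-0.03,"turn":0}
    - {"hand":0,"x":0,"y":0,"z":0,"turn":0}
    - {"hand":0,"x":0,"y":0,"z":0,"turn":0}

```text
t: 16.4
ee_pos: [0.501, 0.0835, 0.1907]
orientation: [-1.694, -2.644, 0.001]
wrist_force: [0.2, 0.5, 0.6]
width: 0.0001
```

```bash
python3 -W ignore -c "
from h import *
to(deck(-45,-125),.19,6)"
```

```text
t 16.4 tcp [0.501  0.0835 0.1907] z axis [-0.001  0.    -1.   ] jaw 24.69 q6 -0.49 w 0.0001 F [0.2  0.45 0.62]
shift mm/row [-42.3  -13.41   0.1 ] turn None
```

Emit:
drive_tool:
  moves:
    - {"hand":0,"x":-0.0419,"y":-0.0134,"z":0,"turn":0}
    - {"hand":0,"x":-0.0419,"y":-0.0134,"z":0,"turn":0}
    - {"hand":0,"x":-0.0419,"y":-0.0134,"z":0,"turn":0}
    - {"hand":0,"x":-0.0419,"y":-0.0134,"z":0,"turn":0}
    - {"hand":0,"x":-0.0419,"y":-0.0134,"z":0,"turn":0}
    - {"hand":0,"x":-0.0419,"y":-0.0134,"z":0,"turn":0}
    - {"hand":0,"x":0,"y":0,"z":0.04,"turn":0}
    - {"hand":0,"x":0,"y":0,"z":0.04,"turn":0}
    - {"hand":0,"x":0,"y":0,"z":0.02,"turn":0}
    - {"hand":0,"x":0,"y":0,"z":0,"turn":0}

```text
t: 17.65
ee_pos: [0.5313, -0.1773, 0.0881]
orientation: [-1.691, -2.638, 0.001]
wrist_force: [-0.2, -0.0, -0.4]
width: -0.0001
```

```bash
python3 -W ignore -c "
from h import *
to(deck(-45,-125),.068,1)
im=ctrl.read_camera('top')[:,:,::-1];a=cv2.resize(im[200:300,285:425],None,fx=4,fy=4,interpolation=2)
im=ctrl.read_camera('scene')[:,:,::-1];b=cv2.resize(im[190:290,200:280],None,fx=4,fy=4,interpolation=2)
cv2.imwrite('pics/c7.png',cv2.resize(np.hstack([a,b]),None,fx=.9,fy=.9))"
```

```text
t 17.65 tcp [ 0.5313 -0.1773  0.0881] z axis [-0.007  0.004 -1.   ] jaw 24.68 q6 -0.95 w -0.0001 F [-0.17 -0.04 -0.43]
shift mm/row [-4.24  0.98 20.05] turn None
```

View pics/c7.png

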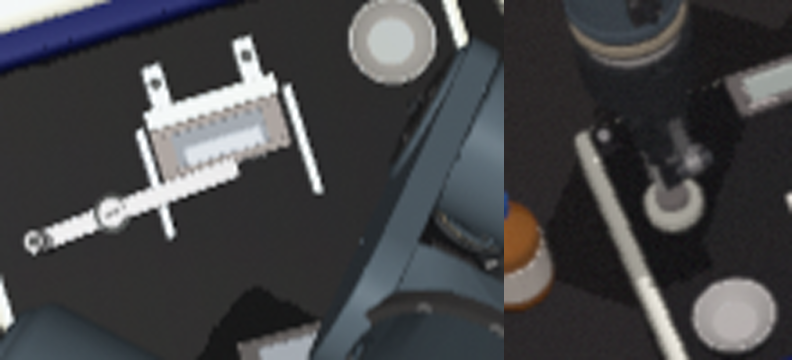

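The slide is seated at the jaw with the toe on its edge, and the fingertips are 20 mm above the key. I'll cross-check the key position from the scene view.

```bash
python3 -W ignore -c "
from h import *
print(plane('scene',200+153.5/3.3-.5,150+309/3.3-.5,.068), plane('scene',200+474/3.3-.5,150+282/3.3-.5,.1))"
```

```text
[ 0.52702884 -0.1778284   0.068     ] [0.56174279 0.06266223 0.1       ]
```

Emit:
drive_tool:
  moves:
    - {"hand":0,"x":-0.001,"y":0,"z":0.015,"turn":0}
    - {"hand":0,"x":0,"y":0,"z":0.004,"turn":0}
    - {"hand":0,"x":0,"y":0,"z":0.004,"turn":0}
    - {"hand":0,"x":0,"y":0,"z":0.003,"turn":0}
    - {"hand":0,"x":0,"y":0,"z":0.002,"turn":0}
    - {"hand":0,"x":0,"y":0,"z":0,"turn":0}
    - {"hand":0,"x":0,"y":0,"z":0,"turn":0}

```text
t: 18.62
ee_pos: [0.534, -0.1794, 0.0659]
orientation: [1.694, 2.645, -0.0]
wrist_force: [-5.2, 2.1, 19.0]
width: 0.0001
```

Emit:
drive_tool:
  moves:
    - {"hand":0,"x":0,"y":0,"z":-0.004,"turn":0}
    - {"hand":0,"x":0,"y":0,"z":0,"turn":0}
    - {"hand":0,"x":0,"y":0,"z":0,"turn":0}

```text
t: 19.0
ee_pos: [0.5341, -0.1794, 0.0673]
orientation: [-1.695, -2.645, -0.0]
wrist_force: [-1.3, 0.3, 4.0]
width: 0.0
```

Emit:
drive_tool:
  moves:
    - {"hand":0,"x":0,"y":0,"z":-0.002,"turn":0}
    - {"hand":0,"x":0,"y":0,"z":0,"turn":0}
    - {"hand":0,"x":0,"y":0,"z":0,"turn":0}

```text
t: 19.38
ee_pos: [0.5341, -0.1794, 0.0691]
orientation: [-1.695, -2.645, -0.0]
wrist_force: [-1.0, 0.4, 3.7]
width: -0.0001
```

Emit:
drive_tool:
  moves:
    - {"hand":0,"x":0,"y":0,"z":-0.002,"turn":0}
    - {"hand":0,"x":0,"y":0,"z":0,"turn":0}
    - {"hand":0,"x":0,"y":0,"z":0,"turn":0}

```text
t: 19.75
ee_pos: [0.5341, -0.1794, 0.0713]
orientation: [1.695, 2.645, 0.0]
wrist_force: [-0.0, 0.7, 1.7]
width: -0.0001
```

Emit:
drive_tool:
  moves:
    - {"hand":0,"x":0,"y":0,"z":-0.002,"turn":0}
    - {"hand":0,"x":0,"y":0,"z":0,"turn":0}
    - {"hand":0,"x":0,"y":0,"z":0,"turn":0}

```text
t: 20.12
ee_pos: [0.5342, -0.1795, 0.0732]
orientation: [1.695, 2.645, -0.0]
wrist_force: [0.4, 0.0, -0.6]
width: -0.0001
```

The key followed its spring from about z 0.073 and hit a hard stop at about 0.066 (19 N), so the full 6 mm was pressed. The TCP height reads about 4 mm high. Now back to the post.

Emit:
drive_tool:
  moves:
    - {"hand":0,"x":0,"y":0,"z":-0.03,"turn":0}
    - {"hand":0,"x":0,"y":0,"z":-0.04,"turn":0}
    - {"hand":0,"x":0,"y":0,"z":-0.047,"turn":0}
    - {"hand":0.6,"x":0,"y":0,"z":0,"turn":0}

```text
t: 20.62
ee_pos: [0.5366, -0.1808, 0.1942]
orientation: [1.69, 2.637, 0.001]
wrist_force: [-0.7, -0.2, -0.0]
width: 0.0174
```

```bash
python3 -W ignore -c "
from h import *
print(plane('top',285+37/3.6,200+241/3.6,.1))
to(np.array([.507,.083]),.19,6)"
```

```text
[0.50918493 0.07415875 0.1       ]
t 20.625 tcp [ 0.5366 -0.1808  0.1942] z axis [ 0.008 -0.005 -1.   ] jaw 24.7 q6 -0.95 w 0.0174 F [-0.74 -0.23 -0.  ]
shift mm/row [42.01 13.88  0.46] turn None
```

Emit:
drive_tool:
  moves:
    - {"hand":0.6,"x":0.0408,"y":0.0139,"z":0,"turn":0}
    - {"hand":0.6,"x":0.0408,"y":0.0139,"z":0,"turn":0}
    - {"hand":0.6,"x":0.0408,"y":0.0139,"z":0,"turn":0}
    - {"hand":0.6,"x":0.0408,"y":0.0139,"z":0,"turn":0}
    - {"hand":0.6,"x":0.0408,"y":0.0139,"z":0,"turn":0}
    - {"hand":0.6,"x":0.0408,"y":0.0139,"z":0,"turn":0}
    - {"hand":0.6,"x":0,"y":0,"z":0,"turn":0}

```text
t: 21.5
ee_pos: [0.5059, 0.0803, 0.1892]
orientation: [-1.688, -2.647, 0.002]
wrist_force: [0.1, 0.1, -0.0]
width: 0.0511
```

```bash
python3 -W ignore -c "
from h import *
to(np.array([.510,.076]),.074,6)"
```

```text
t 21.5 tcp [0.5059 0.0803 0.1892] z axis [-0.003  0.001 -1.   ] jaw 24.95 q6 -0.5 w 0.0511 F [ 0.15  0.08 -0.01]
shift mm/row [-0.97  0.36 19.2 ] turn None
```

Emit:
drive_tool:
  moves:
    - {"hand":0.6,"x":-0.003,"y":0.001,"z":0.02,"turn":0}
    - {"hand":0.6,"x":-0.003,"y":0.001,"z":0.025,"turn":0}
    - {"hand":0.6,"x":0,"y":0,"z":0.025,"turn":0}
    - {"hand":0.6,"x":0,"y":0,"z":0.025,"turn":0}
    - {"hand":0.6,"x":0,"y":0,"z":0.02,"turn":0}
    - {"hand":0.6,"x":0,"y":0,"z":0,"turn":0}
    - {"hand":0.3,"x":0,"y":0,"z":0,"turn":0}
    - {"hand":0,"x":0,"y":0,"z":0,"turn":0}
    - {"hand":0,"x":0,"y":0,"z":0,"turn":0}
    - {"hand":0,"x":0,"y":0,"z":0,"turn":0}
    - {"hand":0,"x":0,"y":0,"z":0,"turn":0}

```text
t: 22.88
ee_pos: [0.5116, 0.0729, 0.0758]
orientation: [-1.694, -2.645, 0.001]
wrist_force: [-2.5, -3.7, 6.2]
width: 0.0104
```

```bash
python3 -W ignore -c "
from h import *
clip()"
```

```text
t 22.875 ang 1.6466 r 0.0449 z 0.0758 F tool [-2.32 -3.79 -6.18] M about pivot 0.162 w 0.0104
jaw err deg 4.13
```

Emit:
drive_tool:
  moves:
    - {"hand":0,"x":0,"y":0.003,"z":-0.001,"turn":2}
    - {"hand":0,"x":-0.0001,"y":0.0044,"z":0,"turn":5}
    - {"hand":0,"x":-0.0002,"y":0.0044,"z":0,"turn":5}
    - {"hand":0,"x":-0.0002,"y":0.0044,"z":0,"turn":5}
    - {"hand":0,"x":-0.0002,"y":0.0044,"z":0,"turn":5}
    - {"hand":0,"x":-0.0002,"y":0.0044,"z":0,"turn":5}
    - {"hand":0,"x":0,"y":0,"z":0,"turn":0}
    - {"hand":0,"x":0,"y":0,"z":0,"turn":0}

```text
t: 23.88
ee_pos: [0.533, 0.0748, 0.0757]
orientation: [-2.261, -2.18, 0.015]
wrist_force: [-6.4, -16.7, 2.7]
width: 0.0106
```

```bash
python3 -W ignore -c "
from h import *
clip()"
```

```text
t 23.875 ang 1.1593 r 0.0442 z 0.0757 F tool [-16.94  -5.8   -2.52] M about pivot 0.186 w 0.0106
jaw err deg 5.22
```

Emit:
drive_tool:
  moves:
    - {"hand":0,"x":-0.002,"y":0,"z":0,"turn":3}
    - {"hand":0,"x":-0.002,"y":0.002,"z":0,"turn":4}
    - {"hand":0,"x":-0.0003,"y":0.0044,"z":0,"turn":5}
    - {"hand":0,"x":-0.0003,"y":0.0044,"z":0,"turn":5}
    - {"hand":0,"x":-0.0003,"y":0.0044,"z":0,"turn":5}
    - {"hand":0,"x":-0.0003,"y":0.0044,"z":0,"turn":5}
    - {"hand":0,"x":-0.0003,"y":0.0044,"z":0,"turn":5}
    - {"hand":0,"x":0,"y":0,"z":0,"turn":0}
    - {"hand":0,"x":0,"y":0,"z":0,"turn":0}

```text
t: 25.0
ee_pos: [0.5521, 0.0647, 0.0756]
orientation: [-2.772, -1.468, 0.019]
wrist_force: [-10.8, -6.5, 6.7]
width: 0.0105
```

```bash
python3 -W ignore -c "
from h import *
clip()"
```

```text
t 25.0 ang 0.6545 r 0.0418 z 0.0756 F tool [-11.48  -5.34  -6.57] M about pivot 0.203 w 0.0105
jaw err deg 2.04
```

Emit:
drive_tool:
  moves:
    - {"hand":0,"x":0,"y":0.0044,"z":0,"turn":5}
    - {"hand":0,"x":-0.0002,"y":0.0044,"z":0,"turn":5}
    - {"hand":0,"x":-0.0002,"y":0.0044,"z":0,"turn":5}
    - {"hand":0,"x":-0.0002,"y":0.0044,"z":0,"turn":5}
    - {"hand":0,"x":-0.0002,"y":0.0044,"z":0,"turn":5}
    - {"hand":0,"x":0,"y":0,"z":0,"turn":0}
    - {"hand":0,"x":0,"y":0,"z":0,"turn":0}

```text
t: 25.88
ee_pos: [0.5631, 0.0501, 0.0752]
orientation: [-3.023, -0.832, 0.032]
wrist_force: [-14.9, -4.3, 11.3]
width: 0.0103
```

```bash
python3 -W ignore -c "
from h import *
clip()
im=ctrl.read_camera('top')[:,:,::-1];cv2.imwrite('pics/c8.png',cv2.resize(im[200:320,280:440],None,fx=4,fy=4,interpolation=2))"
```

```text
t 25.875 ang 0.208 r 0.0405 z 0.0752 F tool [-15.2   -4.08 -11.03] M about pivot 0.132 w 0.0103
jaw err deg 2.62
```

View pics/c8.png

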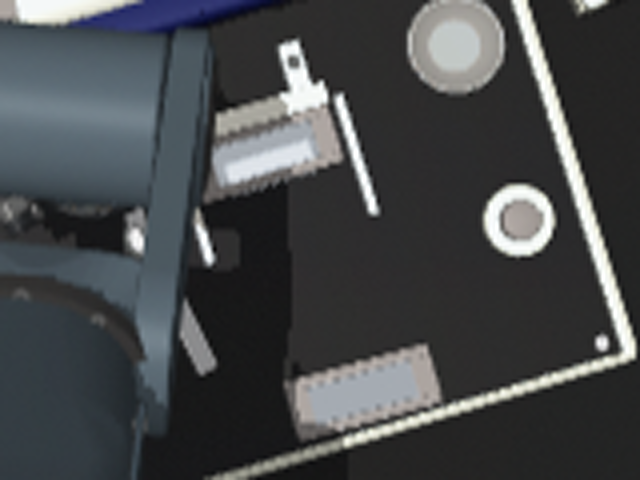

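The blade now points to about 0.15 rad (tip near (205,372)), clear of the slide, which is still at the jaw. I'll relieve the grip, release and retreat.

Emit:
drive_tool:
  moves:
    - {"hand":0,"x":-0.0015,"y":-0.0005,"z":-0.001,"turn":0}
    - {"hand":0,"x":-0.0015,"y":-0.0005,"z":-0.001,"turn":0}
    - {"hand":0,"x":0,"y":0,"z":0,"turn":0}
    - {"hand":0.5,"x":0,"y":0,"z":0,"turn":0}
    - {"hand":0.5,"x":0,"y":0,"z":0,"turn":0}
    - {"hand":0.5,"x":0,"y":0,"z":0,"turn":0}
    - {"hand":0.5,"x":0,"y":0,"z":0,"turn":0}
    - {"hand":0.5,"x":0,"y":0,"z":0,"turn":0}
    - {"hand":0.5,"x":0,"y":0,"z":-0.03,"turn":0}
    - {"hand":0.5,"x":0,"y":0,"z":-0.04,"turn":0}
    - {"hand":0.5,"x":0,"y":0,"z":-0.05,"turn":0}
    - {"hand":0.5,"x":0,"y":0,"z":-0.04,"turn":0}

```text
t: 27.42
ee_pos: [0.5702, 0.0491, 0.2404]
orientation: [3.029, 0.831, 0.002]
wrist_force: [-0.1, 0.7, -1.3]
width: 0.043
```

```bash
python3 -W ignore -c "
from h import *
to(np.array([.4,.4]),.235,8)"
```

```text
t 27.425 tcp [0.5702 0.0491 0.2404] z axis [ 0.002 -0.    -1.   ] jaw -59.31 q6 0.93 w 0.043 F [-0.08  0.68 -1.29]
shift mm/row [  4.09 -48.58   0.63] turn None
```

Emit:
drive_tool:
  moves:
    - {"hand":0.5,"x":0.004,"y":-0.0485,"z":0,"turn":0}
    - {"hand":0.5,"x":0.004,"y":-0.0485,"z":0,"turn":0}
    - {"hand":0.5,"x":0.004,"y":-0.0485,"z":0,"turn":0}
    - {"hand":0.5,"x":0.004,"y":-0.0485,"z":0,"turn":0}
    - {"hand":0.5,"x":0.004,"y":-0.0485,"z":0,"turn":0}
    - {"hand":0.5,"x":0.004,"y":-0.0485,"z":0,"turn":0}
    - {"hand":0.5,"x":0.004,"y":-0.0485,"z":0,"turn":0}
    - {"hand":0.5,"x":0.004,"y":-0.0485,"z":0,"turn":0}
    - {"hand":0.5,"x":0,"y":0,"z":0,"turn":0}
    - {"hand":0.5,"x":0,"y":0,"z":0,"turn":0}

```text
t: 28.68
ee_pos: [0.3993, 0.3988, 0.2382]
orientation: [3.029, 0.832, -0.0]
wrist_force: [-0.5, 0.3, 0.1]
width: 0.0426
```

```bash
python3 -W ignore -c "
from h import *
im=ctrl.read_camera('top')[:,:,::-1];cv2.imwrite('pics/c9.png',cv2.resize(im[170:340,200:480],None,fx=2.8,fy=2.8,interpolation=2))"
```

```text
(no output)
```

View pics/c9.png

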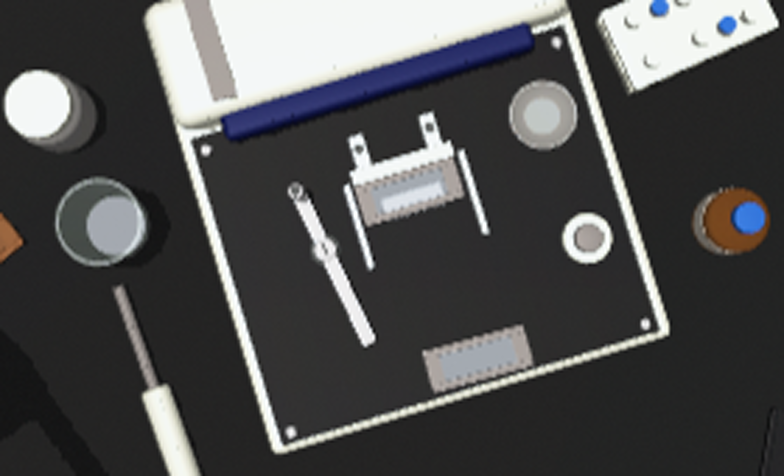

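The blade runs from the pivot at (323,248) to its end at (370,343), angle about 0.18 rad. The slide is square against the jaw, the key is up and the bystanders look unmoved.

```bash
python3 -c "
from station import ctrl
print(ctrl.hand_in())"
```

```text
the job is handed in; nothing more can be done
None
```

The job is handed in at about 29 s of the 72 s allowed; no verdict was reported.

- **Clip and slide:** I swung the clip by its post until the slide met the jaw. I worked up to about 3.8 N at the toe, judged from the force on the gripper, then eased off and released it. That should leave about 3 N holding the slide.
- **Scan key:** I pressed it with the fingers shut, and it reached a hard stop after about 6 mm.
- **Clip clear:** I swung the clip back and let go.

**Last checks:** The final top picture shows the clip at about 0.18 rad. The slide is square against the jaw and the key is up. The bystanders look unmoved and the arm is well away.

**What disagreed:**
- **Tool height:** At the key, the tool height read about 4 mm higher than the given heights.
- **Post position:** While swinging the clip, the tool's position differed from the pivot found in the images by 5–10 mm in radius. The grip held throughout, with up to 17 N sideways on it.
- **Holding force:** The 3 N hold on the slide after release was not measured. It rests on the clip data and on the picture of the toe against the slide.

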